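# Press the terminal block home in its mounting base

## Task

Three white ceramic terminal blocks of different lengths lie on the bench. Take the middle-sized one (three screws in a row), set it in the pocket of the plywood mounting base and press it down firmly until it is fully home, its side shoulders flush with the top of the base, then let go. Leave the other two blocks where they lie.

Things in the scene. Friction and masses are not known exactly. Their poses are not given: they have to be found in the camera images.
- block: The right block: white ceramic, three screws in a row on top, 90 g. Foot 64 mm long (own x) x 36 wide (y) x 20 high; on it, centred, a spine 64 long x 18 wide x 21 high (41 in all). The foot's top beside the spine, 9 mm each side, is the shoulder. Grip across the spine, fingers closing along own y. Origin: centre of the underside, z up.
- base: Fixed plywood slab 160 (own x) x 120 (y) x 40 mm high. Pocket in the middle of its top, 76 (x) x 48 (y) mm, 4 mm chamfer; the block goes in along x, either way round. In it a brass plate, top 8 mm below the slab's top, slides down 12 mm under 8-10 N to a hard stop and stays there; the block's weight won't move it. Home, the block's origin is 20 mm above this one. Origin: underside centre.
- long_block: a bystander of the same make with four screws, 84 mm long (own x), else the same section; too long for the pocket. Origin: centre of the underside.
- short_block: a bystander of the same make with two screws, 44 mm long (own x), else the same section; too short for the pocket. Origin: centre of the underside.
Not all that is in view belongs to the job. There is more than one size of the base; the one meant has the size given above.

How it is judged:
By the outcome, as a careful person would: the job done as asked, in the order asked, and still so for the second after the job is handed in, with the robot touching nothing.
It also fails if it takes over 48 s, if anything falls off the work surface, if the arm or the gripper's body presses on something with over 40 N, if the wrist force passes 120 N, or if a joint passes its speed limit or range.

## Robot

A 6-joint arm with a two-finger parallel gripper is mounted at the origin on the work surface. World frame = base frame: x ahead of the robot, y to its left, z up, the work surface at z = 0. Lengths are in m, angles in rad, forces in N, time in s.
With the tool pointing down it reaches from about 0.275 to 0.875 m from the base axis. Payload 12.5 kg.
Tool frame: the origin (TCP) lies on the centre line of the jaws, within the pads' length; the fingertips stand r.finger_overhang ahead of it and the grasp point (between the pads) lies 3 mm ahead of it (r.finger_overhang is the distance from the TCP to the fingertips, in m); z points along the fingers, y is the line along which they close (so a half turn about z gives the same grasp; the last joint's range is limited). The gripper opens to 85 mm and grips with 20 to 120 N. Pads are 22 mm wide; open, the fingers measure 114 mm over their backs; the gripper's body (76 mm by 85 mm) begins 54 mm behind the grasp point. The pads swing forward as they close: fully open they stand 13 mm farther back than shut.
Start: joints at [-1.391, 0.351, 1.652, -0, 1.139, -0.085], TCP at [0.144, -0.531, 0.253] pointing down, gripper open.
Joint ranges: [-2.75, 2.75], [-0.79, 2.1], [0.01, 2.65], [-1.57, 4.71], [0.07, 3.14], [-2.87, 2.87]. Speed limits (rad/s): [2.22, 2.22, 2.79, 3.14, 3.14, 3.14].

## Interface

Orientations are given as a unit quaternion [x, y, z, w].
In Python, from cell import r, optics gives the robot as it stands. The module is installed in compiled form; this text tells all that it offers. Calls block until the motion is done:
- r.move_to(position, orientation): joint-space move of the TCP to a pose.
- r.move_linear(position, rot=None, vel=0.15): straight line of the TCP; rot=None keeps the orientation; vel is the mean speed in m/s.
- r.set_joints(angles): joint-space move.
- r.set_gripper(opening, squeeze=None): opening from 0.0 (shut) to 1.0 (fully open); squeeze is the grip in N (None keeps the last); returns when the fingers have stopped.
- r.sleep(seconds).
- r.inverse_kinematics(position, orientation): joint angles nearest the present ones, or None.
- optics.get_image(name): name is "scene" or "side" or "wrist"; returns a dict with "pixels" (384x512x3 uint8, red, green, blue), "depth" (384x512 float32, m along the optical axis (not along the pixel's ray), 0 where there is no reading), "fx", "fy", "cx", "cy" (pixels), "camera_from_world" (4x4, takes a point from world to camera coordinates); the wrist camera has in their place "mount" (4x4, takes a point from camera to tool coordinates, whose origin is the TCP and whose axes are the flange's). Camera axes: x right, y down, z forward; pixel columns grow to the right and rows downward; lengths in m; the calibration is good to about 2 mm. A picture is of the moment at which its call begins: read the wrist's pose just before it.
A pose or a line that the arm cannot do raises r.PlanningError and nothing moves.
- r.hand_in(): hands the job in; it is judged then, once.
Readings, each from a call of its own:
- r.current_t(): time.
- r.current_q(): joint angles.
- r.current_qvel(): joint speeds.
- r.current_effort(): joint torques, N m.
- r.current_tool_pos(): TCP position.
- r.current_ee_rot(): TCP orientation.
- r.current_contact_force(): force on the tool from outside, world axes, zero at the start.
- r.current_torque(): the same for the moment, N m.
- r.current_opening(): opening from 0.0 (shut) to 1.0 (fully open).
- r.current_finger_force(): force on a finger pad.
Only numpy, scipy, OpenCV 4.12 (cv2) and the standard library are available. Lean on these libraries where they do the work, as an engineer would, in place of code of your own. Each camera call takes 0.05 s, during which the arm holds its last target. There are 200 camera calls.

## Working session

There is one attempt and no reset: what is moved stays moved. The work goes in short steps, each a Python script; the robot and the scene stay as the last script left them, time stands still between calls to the robot, and variables do not carry over. Pictures are saved under pics/ and viewed, at most 10 in all, crops included, and the job is handed in when it is done.

```bash
mkdir -p pics; cat > h.py <<'E'
import numpy as np, cv2
from cell import r, optics
def grab(n):
    im=optics.get_image(n); np.savez('last_%s.npz'%n,**im); return im
def world(im,T=None):
    d=im['depth']; v,u=np.mgrid[:d.shape[0],:d.shape[1]]
    P=np.stack([(u-im['cx'])/im['fx']*d,(v-im['cy'])/im['fy']*d,d,np.ones_like(d)],-1)
    M=np.linalg.inv(im['camera_from_world']) if T is None else T
    W=(P@M.T)[...,:3]; W[d==0]=np.nan; return W
E
python3 - <<'E'
from h import *
a=grab('scene');b=grab('side')
cv2.imwrite('pics/a.png',cv2.resize(a['pixels'][...,::-1],(800,600)))
cv2.imwrite('pics/b.png',cv2.resize(b['pixels'][...,::-1],(800,600)))
print(r.finger_overhang,r.current_t())
for i in(a,b): print(np.linalg.inv(i['camera_from_world']).round(3))
E
```

```text
0.022 0.1
[[ 0.071  0.535 -0.842  1.358]
 [ 0.997 -0.017  0.073 -0.005]
 [ 0.025 -0.845 -0.535  0.547]
 [ 0.     0.     0.     1.   ]]
[[-0.924 -0.226  0.307  0.218]
 [-0.381  0.578 -0.722  0.82 ]
 [-0.015 -0.784 -0.62   0.692]
 [ 0.     0.     0.     1.   ]]
```

View pics/a.png

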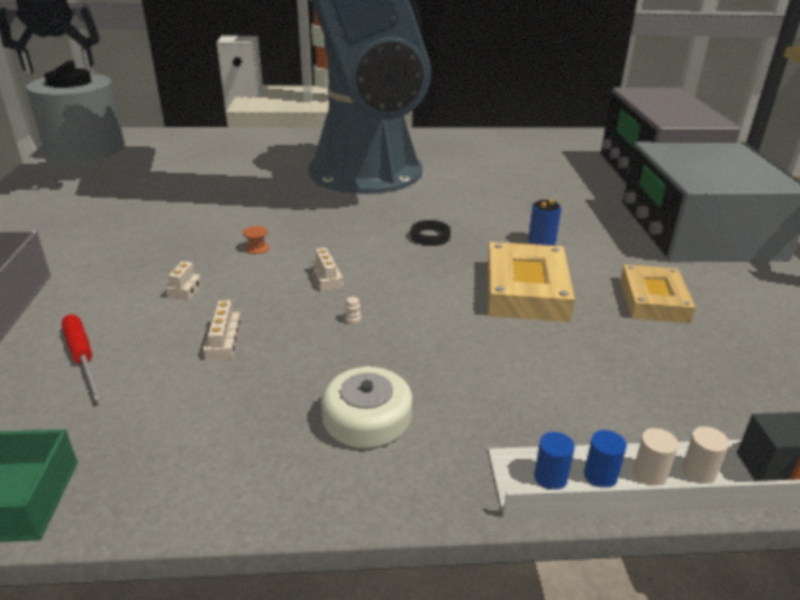

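View pics/b.png

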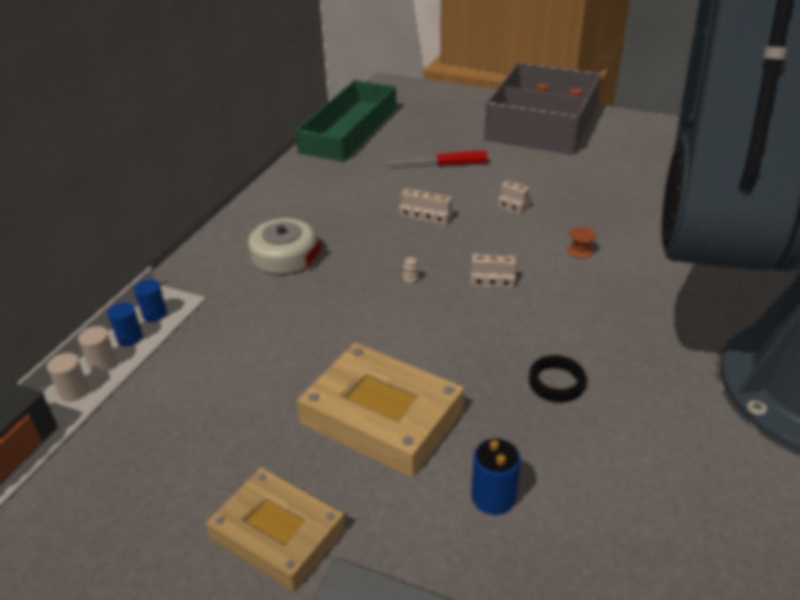

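The side picture shows three white blocks: (514,196) with 2 screws, (426,205) with 4, and (494,270) with 3. The last is the one meant. There are two bases, a large one at (382,405) and a small one at (275,525). I'll check their sizes by depth.

```bash
python3 - <<'E'
from h import *
W={}
for n,dets in (('side',dict(b3=(494,270),b4=(426,205),b2=(514,196),baseL=(382,405),baseS=(275,525))),('scene',dict(b3=(327,269),b4=(222,330),b2=(182,280),baseL=(530,280),baseS=(657,293)))):
    im=dict(np.load(f'last_{n}.npz')); w=world(im)
    for k,(u,v) in dets.items():
        u=int(u*.64);v=int(v*.64); c=75 if 'base' in k else 27
        p=w[max(v-c,0):v+c,max(u-c,0):u+c]; m=(p[...,2]>.012)
        _,lab=cv2.connectedComponents(m.astype(np.uint8)); l=lab[v-max(v-c,0),u-max(u-c,0)]
        q=p[lab==l] 
        zt=np.nanpercentile(q[:,2],97); t=q[q[:,2]>zt-.008]
        for nm,s in (('all',q),('top',t)):
            (c0,sz,an)=cv2.minAreaRect((s[:,:2]*1000).astype(np.float32))
            print(n,k,nm,len(s),'z',zt.round(4),'c',np.round(c0,1),'size',np.round(sz,1),'ang',round(an,1))
im=dict(np.load('last_side.npz'))['pixels'][...,::-1]
cv2.imwrite('pics/c.png',np.hstack([cv2.resize(im[110:190,250:350],(400,320),interpolation=2),cv2.resize(im[210:310,180:305],(400,320),interpolation=2)]))
E
```

```text
side b3 all 469 z 0.043 c [456.3 -60.1] size [63.8 32.1] ang 15.4
side b3 top 180 z 0.043 c [457.1 -65.2] size [62.2 22.5] ang 18.0
side b4 all 484 z 0.0431 c [ 616.6 -193.6] size [87.  34.5] ang 5.8
side b4 top 170 z 0.0431 c [ 617.5 -197.2] size [84.7 22.5] ang 1.4
side b2 all 261 z 0.0427 c [ 487.6 -273.9] size [35.1 47.1] ang 85.1
side b2 top 89 z 0.0427 c [ 486.6 -278.9] size [22.7 44.1] ang 79.1
side baseL all 5055 z 0.0423 c [499.8 248. ] size [124.4 162.5] ang 81.0
side baseL top 3512 z 0.0423 c [499.8 247.8] size [123.9 162.5] ang 80.9
side baseS all 3657 z 0.0306 c [534.1 441.3] size [ 87.3 115.6] ang 79.8
side baseS top 3113 z 0.0306 c [534.2 441.1] size [ 87.1 115.3] ang 79.7
scene b3 all 291 z 0.0406 c [457.1 -66.1] size [67.7 36.4] ang 16.7
scene b3 top 120 z 0.0406 c [457.  -65.9] size [67.7 18.1] ang 16.6
scene b4 all 526 z 0.0407 c [ 615.3 -199.8] size [89.6 36.8] ang 0.9
scene b4 top 235 z 0.0407 c [ 614.9 -199.6] size [88.8 18.1] ang 1.2
scene b2 all 290 z 0.0401 c [ 486.9 -279.1] size [36.  47.5] ang 72.2
scene b2 top 111 z 0.0401 c [ 486.2 -281. ] size [20.2 46.7] ang 79.1
scene baseL all 2228 z 0.0403 c [500.3 247.2] size [120.  165.6] ang 80.9
scene baseL top 1534 z 0.0403 c [500.1 247.6] size [119.9 165.4] ang 80.4
scene baseS all 1167 z 0.0289 c [535.2 440. ] size [ 86. 119.] ang 79.9
scene baseS top 968 z 0.0289 c [534.9 440. ] size [ 86.  118.4] ang 79.9
```

View pics/c.png

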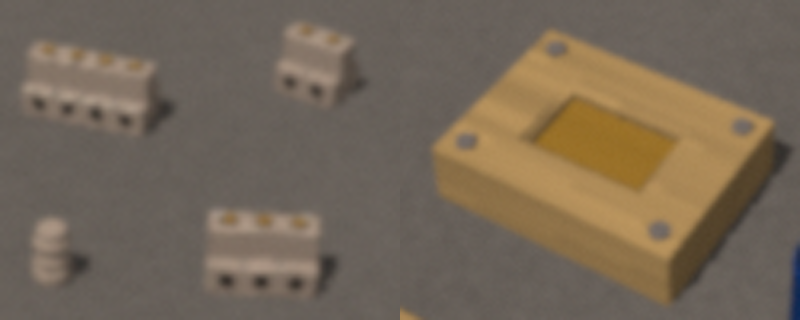

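The crop confirms the 3-screw block: the side and scene cameras agree on (457,-65.5) mm, 64 mm long, yaw about 17°. The large base measures 160x120x40 at (500,247.6) with its long axis at -9.2°, so it is the one meant. Now the grasp.

```bash
cat >> h.py <<'E'
from scipy.spatial.transform import Rotation as R
def down(deg): return (R.from_euler('z',deg,degrees=True)*R.from_euler('x',180,degrees=True)).as_quat()
def best(p,deg):
    c=[(abs(q[5]),d) for d in (deg,deg+180) if (q:=r.inverse_kinematics(p,down(d))) is not None]
    return down(min(c)[1])
def st(): print('t',round(r.current_t(),2),np.round(r.current_tool_pos(),4),'F',np.round(r.current_contact_force(),1),'op',round(r.current_opening(),3),'ff',r.current_finger_force())
E
python3 - <<'E'
from h import *
p=np.array([.457,-.0655,.15]); q=best(p,17)
r.set_gripper(.75,40)
r.move_to(p,q); st()
r.move_linear([p[0],p[1],.0445],vel=.12); st()
r.set_gripper(0,40); st()
r.move_linear([p[0],p[1],.13],vel=.12); st()
im=grab('side'); cv2.imwrite('pics/d.png',cv2.resize(im['pixels'][100:250,220:420,::-1],(800,600)))
E
```

```text
t 2.5 [ 0.4572 -0.0661  0.1501] F [ 0.3 -0.4 -0.3] op 0.749 ff 0.0
t 3.52 [ 0.4574 -0.0656  0.045 ] F [-0.5  0.8 -0.1] op 0.749 ff 0.0
t 4.01 [ 0.4572 -0.0655  0.0449] F [-0.9  0.   7. ] op 0.201 ff 39.65606689453125
t 4.88 [ 0.4566 -0.0654  0.1295] F [ 0.2  0.1 -0.6] op 0.201 ff 39.01670157909393
```

View pics/d.png

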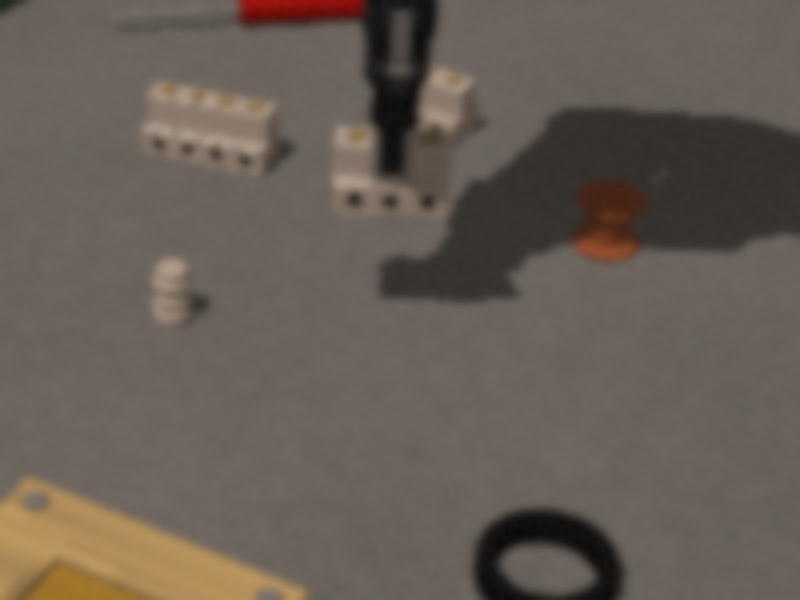

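The picture shows the block held level at (390,170), with the fingers on the middle of the spine. Next I place it and press while watching the force.

```bash
python3 - <<'E'
from h import *
p=np.array([.500,.2476,.15]); 
q0=R.from_quat(r.current_ee_rot()); 
# nearest of the two yaws to grip yaw
cand=[down(d) for d in(-9.2,170.8)]
q=min(cand,key=lambda c:(q0.inv()*R.from_quat(c)).magnitude())
r.set_gripper(0,80)
x,y,_=r.current_tool_pos(); r.move_linear([x,y,.15],vel=.12)
r.move_to(p,q); st()
r.move_linear([p[0],p[1],.082],vel=.08); st()
z=.081; 
while z>.058:
    r.move_linear([p[0],p[1],z],vel=.03); r.sleep(.05)
    f=r.current_contact_force(); print(round(z,4),round(r.current_tool_pos()[2],4),np.round(f,1))
    if f[2]>25 or np.hypot(f[0],f[1])>12: break
    z-=.001
st()
E
```

```text
t 6.66 [0.5    0.2468 0.1496] F [ 0.7 -0.2  0.1] op 0.186 ff 83.09410214424133
t 7.66 [0.5003 0.2477 0.0825] F [-0.4  0.6 -0.5] op 0.189 ff 83.09252142906189
0.081 0.0812 [-0.9  0.2 -0.8]
0.08 0.08 [-0.3  0.2 -0.8]
0.079 0.079 [ 0.6  0.6 -0.4]
0.078 0.078 [-0.2 -0.3 -2.2]
0.077 0.077 [ 0.1  0.5 -0.3]
0.076 0.0763 [-0.4 -0.4  5. ]
0.075 0.0752 [-1.3 -0.2  5.7]
0.074 0.0742 [-0.8 -0.1  5.6]
0.073 0.0732 [-1.7 -0.8  4.9]
0.072 0.0722 [-1.4 -0.4  4.9]
0.071 0.0712 [-0.7  0.9  5.4]
0.07 0.0701 [-1.5  0.5  5.2]
0.069 0.0691 [-0.6  0.   4.7]
0.068 0.0681 [-1.3 -0.7  6.1]
0.067 0.0671 [ 0.1 -0.4  4.5]
0.066 0.0661 [ 0.5 -0.5  4.8]
0.065 0.0651 [-1.1 -0.3  5. ]
0.064 0.0649 [-3.3 -1.3 15.7]
0.063 0.0648 [-6.9 -2.6 28.7]
t 13.36 [0.5004 0.2478 0.0648] F [-6.9 -2.6 28.7] op 0.189 ff 87.01911091804504
```

It reached a hard stop at the expected height. I'll ease off, let go, retreat and check.

```bash
python3 - <<'E'
from h import *
x,y=.500,.2476
r.move_linear([x,y,.065],vel=.03); st()
r.set_gripper(.75,20); st()
r.move_linear([x,y,.20],vel=.12); r.sleep(.2); st()
p=np.array(r.current_tool_pos()); T=np.eye(4); T[:3,:3]=R.from_quat(r.current_ee_rot()).as_matrix(); T[:3,3]=p
im=grab('wrist'); w=world(im,T@im['mount'])
# block frame
a=np.deg2rad(-9.2); d=w[...,:2]-[.5,.2476]; X=d@[np.cos(a),np.sin(a)]; Y=d@[-np.sin(a),np.cos(a)]; Z=w[...,2]
med=lambda m:(int(m.sum()),np.nanmedian(Z[m]).round(4))
for s in(1,-1):
    for e in(1,-1): print('shoulder',s,e,med((abs(Y*s-.0135)<.003)&(abs(X*e-.02)<.008)),'slab',med((abs(Y*s-.04)<.006)&(abs(X*e-.02)<.008)),'spine',med((abs(Y)<.006)&(abs(X*e-.02)<.008)))
cv2.imwrite('pics/e.png',cv2.resize(im['pixels'][...,::-1],(800,600)))
s=grab('side'); cv2.imwrite('pics/f.png',cv2.resize(s['pixels'][190:315,170:337,::-1],(800,600)))
E
```

```text
t 13.61 [0.5    0.2476 0.0651] F [-1.4 -0.4  8.5] op 0.183 ff 84.19505953788757
t 14.12 [0.4999 0.2476 0.0649] F [ 0.9 -0.1 -0.6] op 0.748 ff 0.0
t 15.6 [0.4998 0.2475 0.1995] F [-0.2  0.1  0.9] op 0.751 ff 0.0
shoulder 1 1 (1100, np.float64(0.2631)) slab (1506, np.float64(0.2277)) spine (1222, np.float64(0.2567))
shoulder 1 -1 (118, np.float64(0.0382)) slab (249, np.float64(0.0383)) spine (286, np.float64(0.0595))
shoulder -1 1 (880, np.float64(0.2615)) slab (1843, np.float64(0.2288)) spine (1222, np.float64(0.2567))
shoulder -1 -1 (126, np.float64(0.0381)) slab (249, np.float64(0.0382)) spine (286, np.float64(0.0595))
```

View pics/e.png

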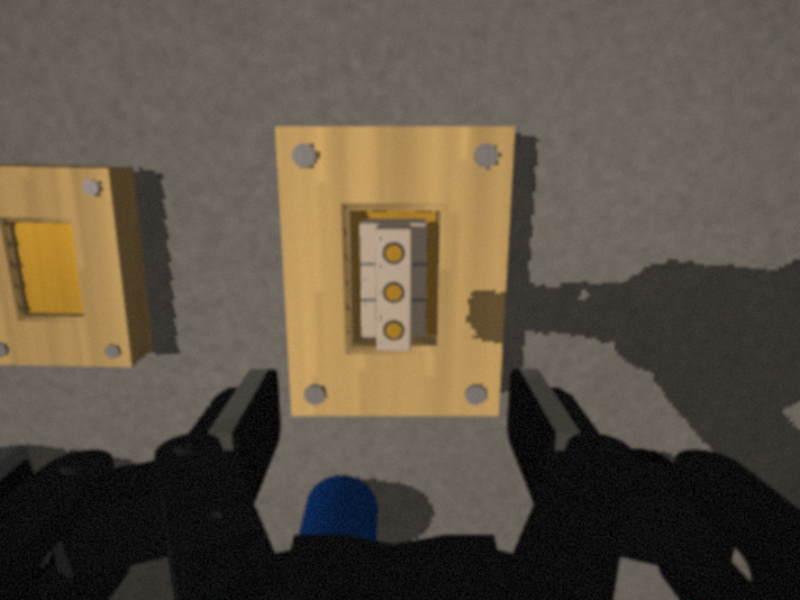

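View pics/f.png

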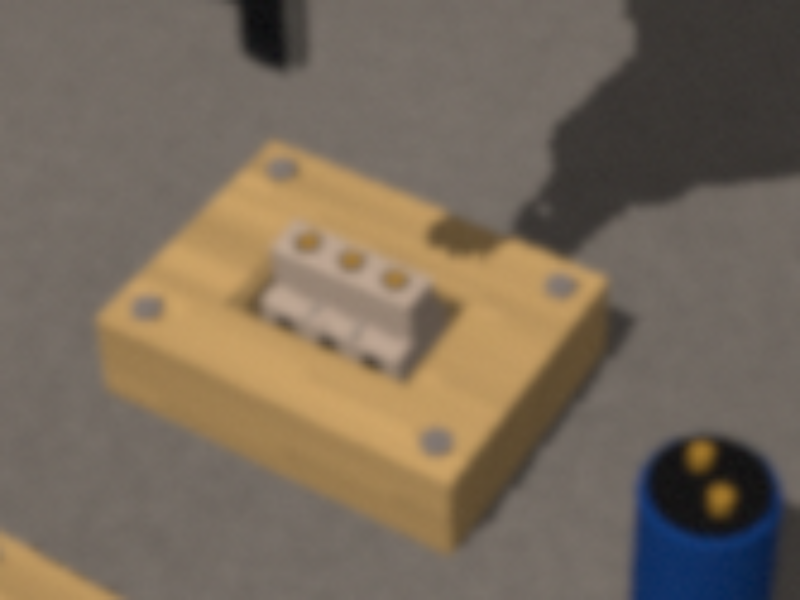

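The block sits in the pocket, wrist picture (394,290). Both shoulders at one end are level with the slab to 0.2 mm; the readings at the other end were spoiled by the gripper being in view. I'll repeat those with the gripper masked and hand in if they are level.

```bash
python3 - <<'E'
from h import *
p=np.array(r.current_tool_pos()); T=np.eye(4); T[:3,:3]=R.from_quat(r.current_ee_rot()).as_matrix(); T[:3,3]=p
im=grab('wrist'); w=world(im,T@im['mount']); Z=w[...,2]
a=np.deg2rad(-9.2); d=w[...,:2]-[.5,.2476]; X=d@[np.cos(a),np.sin(a)]; Y=d@[-np.sin(a),np.cos(a)]; ok=Z<.1
g=lambda y,x:np.nanmedian(Z[ok&(abs(Y-y)<.003)&(abs(X-x)<.006)])
v=np.array([[g(y,x) for y in(-.04,-.0135,0,.0135,.04)] for x in(-.02,.02)]); print(v.round(4))
slab=np.median(v[:,[0,4]])
good=np.all(abs(v[:,[1,3]]-slab)<.0012) and np.all(abs(v[:,2]-slab-.021)<.0012)
print(good)
if good: r.hand_in(); print('handed in',r.current_t())
E
```

```text
[[0.038  0.0382 0.06   0.0382 0.0383]
 [0.0383 0.0382 0.06   0.0383 0.0385]]
True
the job is handed in; nothing more can be done
the job is handed in; nothing more can be done
```

The three-screw block is pressed home in the 160 x 120 mm base, with its shoulders measured flush with the top to within about 0.3 mm at both ends; I released it, did not touch the other two blocks, and handed the job in at about 16 s.

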